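# Empty the stopper pot and set the rinse valve

## Robot

A 6-joint arm with a two-finger parallel gripper is mounted at the origin on the work surface. World frame = base frame: x ahead of the robot, y to its left, z up, the work surface at z = 0. Lengths are in m, angles in rad, forces in N, time in s.
With the tool pointing down it reaches from about 0.225 to 0.875 m from the base axis. Payload 3.4 kg.
Tool frame: the origin (TCP) lies between the finger pads; the fingertips stand 22 mm ahead of it and the grasp point (between the pads) lies 3 mm ahead of it (manip.finger_overhang is the distance from the TCP to the fingertips, in m); z points along the fingers, y is the line along which they close (so a half turn about z gives the same grasp; the last joint's range is limited). The gripper opens to 85 mm and grips with 20 to 120 N. Pads are 22 mm wide; open, the fingers measure 114 mm over their backs; the gripper's body (76 mm by 85 mm) begins 54 mm behind the grasp point. The pads swing forward as they close: fully open they stand 13 mm farther back than shut.
Start: joints at [-1.47, 0.276, 1.505, -0, 1.361, -0.121], TCP at [0.126, -0.561, 0.253] pointing down, gripper open.
Joint ranges: [-2.89, 2.89], [-0.75, 2.08], [0.22, 2.7], [-1.18, 4.32], [0.11, 2.71], [-2.7, 2.7]. Speed limits (rad/s): [2.57, 2.57, 3.14, 3.14, 3.14, 3.14].

## Interface

Orientations are given as a unit quaternion [w, x, y, z].
In Python, from rig import get_state, eyes, order, manip gives the robot as it stands.
- The arm moves only by the tool drive_tool, never from a script. Its argument "rows" is a list of rows, each a list of 4 numbers: the shift along the tool's x, y, z in units of 25 mm (1.0 is 25 mm), then the turn about the tool's z in units of 6 degrees (1.0 is 6 degrees). A call has exactly 8 rows; each row is the pose to reach, as a shift and turn from the pose commanded when the call began, along the tool's axes at that moment; what a row does not reach only later rows make up. A row lasts 1/12 s, in which the tool goes at most 41.7 mm and 7.16 degrees, less where a joint would pass 70% of its speed; a pose out of reach is approached as far as the arm can. A call with a gripper value outside its range is refused whole. "grip" is the finger opening in mm, from 0 to 85.4, set as the call begins (left out, the last holds). The fingers move at their own pace and stop on an object; "newtons" is the grip in N (left out, the last holds). Time passes only in rows, so rows that repeat a pose let the fingers close, or fill a call up. It gives the time, the measured TCP pose, the force, the opening and the grip force at its end, in the units of the state.
- get_state(): the state, without advancing time (a new reading comes with each control period).
- eyes.get_image(name): name is "side" or "top" or "wrist"; returns (picture, depth): 420x560x3 uint8, red, green, blue; 420x560 float32, m along the optical axis (not along the pixel's ray), 0 where there is no reading.
- eyes.camera_info(name): a dict with "fx", "fy", "cx", "cy" (pixels), "R" (3x3) and "t" (3): a world point X has camera coordinates R X + t. Camera axes: x right, y down, z forward; pixel columns grow to the right and rows downward; lengths in m; the calibration is good to about 2 mm. A picture is of the moment at which its call begins: read the wrist's pose just before it. camera_info takes no time and is no camera call; for the wrist camera it gives the pose at the moment of the call.
- order.sign_off(): hands the job in; it is judged then, once.
The state is a dict: "clock": time; "qpos": joint angles; "qd": joint speeds; "effort": joint torques, N m; "position": TCP position; "ee_rot": TCP orientation; "contact_force": force on the tool from outside, world axes, zero at the start; "moment": the same for the moment, N m; "width": finger opening in m; "gripper_force": force on a finger pad.
Only numpy, scipy, OpenCV 4.12 (cv2) and the standard library are available. Lean on these libraries where they do the work, as an engineer would, in place of code of your own. Each camera call takes 0.05 s, during which the arm holds its last target. There are 200 camera calls.

## Task

Turn the tilting pot over by its side handle so that all four rubber stoppers drop into the steel rinse tray, then stand the pot fully upright again. After that set the rinse water: turn the valve wheel clockwise by its upright handle until it is closed against its stop, then open it exactly two full turns, and finish still gripping the wheel's handle there. Leave everything else on the bench where it is.

Things in the scene. Friction and masses are not known exactly. Their poses are not given: they have to be found in the camera images.
- station: Fixed steel rinse station, left or right on the bench. Origin on the bench straight under the pot's tilting axis, which runs along y at z = 110 mm; z up. Open tray, walls 36 mm high, 4 mm thick, from x = -55 to +135 mm, y = -58 to +58 mm. Two upright plates (22 mm along x, 8 mm thick, 124 mm high) at y = -62 and +62 mm carry the pot.
- tray_mid (a point): Point on the tray's inner floor at x = 60, y = 0, z = 4 mm of the station; axes as the station's.
- pot (a joint): Tilt of the steel pot, rad: 0 = upright, at a stop; grows as it tips to the station's +x, over the tray; stop at 2.5. Stays where left (friction 0.10 N m). Round, 68 mm across the mouth, 75 mm high, bottom 50 mm below and rim 25 mm above the axis, wall 3.5 mm. The stoppers slide out well beyond level, surely by 2.3 rad.
- pot_grip: Pot's handle: black freely revolving sleeve, 14 mm thick, 60 mm long, along the station's y (middle at y = 108 mm), on a 60 mm crank arm from the tilting axis. Origin at its middle, y along it. Pot upright: arm leans 1.257 rad from vertical towards the station's -x (sleeve at x = -57, z = 128.5 mm); it swings with the pot over the top to 1.243 rad towards +x.
- stopper0: One of four like tapered grey rubber stoppers, 18 mm wide at the top, 15 mm at the foot, 20 mm high, about 12 g, at first standing in the pot (three on its floor, one on top). Origin at the centre of the narrow foot face, z along its length.
- stopper1: One of four like tapered grey rubber stoppers, 18 mm wide at the top, 15 mm at the foot, 20 mm high, about 12 g, at first standing in the pot (three on its floor, one on top). Origin at the centre of the narrow foot face, z along its length.
- stopper2: One of four like tapered grey rubber stoppers, 18 mm wide at the top, 15 mm at the foot, 20 mm high, about 12 g, at first standing in the pot (three on its floor, one on top). Origin at the centre of the narrow foot face, z along its length.
- stopper3: One of four like tapered grey rubber stoppers, 18 mm wide at the top, 15 mm at the foot, 20 mm high, about 12 g, at first standing in the pot (three on its floor, one on top). Origin at the centre of the narrow foot face, z along its length.
- valve: Fixed rinse valve: steel pipe with a brass valve body, may stand left or right on the bench. Origin on the bench under the wheel's axis, z up; the pipe runs along x from -60 to +100 mm, its top at z = 41 mm.
- wheel (a joint): Angle of the valve wheel, rad: 0 = closed, at its rigid stop; grows counter-clockwise seen from above (opening), 6.283 a turn, free to 20. Starts between 1.6 and 5.0. Stays where left (friction 0.08 N m). Grey level three-spoked hand wheel, rim centreline 48 mm from the axis, 12 mm thick, at z = 72 mm; hub's top at z = 84 mm.
- wheel_grip: Upright handle on the wheel's rim: a black freely revolving round sleeve, 14 mm thick, 50 mm high, from z = 82 to 132 mm above the bench, 48 mm from the wheel's axis and going round with it. At joint value 0 it stands at the valve's +x side of the axis. Origin at the middle of the sleeve (z = 107 mm), z along it.
- rack: Bystander: yellow tube rack, 70 x 130 mm, 70 mm high with its tubes; origin under its centre.
- sample_jar: Bystander: clear jar, 44 mm across, 55 mm high; origin under its centre.
- tape: Bystander: lying paper tape roll, 56 mm across, 18 mm high; origin under its centre.
- dish: Bystander: white open dish, 90 x 60 x 25 mm; origin under its centre.
- beaker: Bystander: glass beaker, 60 mm across, 65 mm high; origin under its centre.
- counter: Bystander: grey hand counter, a box 70 x 50 x 30 mm; origin under its centre.

How it is judged:
By the outcome, as a careful person would: the job done as asked, in the order asked, and still so for the second after the job is handed in, while the arm keeps its last pose, push and grip.
It also fails if it takes over 72 s, if anything falls off the work surface, if the arm or the gripper's body presses on something with over 40 N, if the wrist force passes 120 N, or if a joint passes its speed limit or range.

## Working session

There is one attempt and no reset: what is moved stays moved. The work goes in short steps, Python scripts to look and compute and a tool call to move; the robot and the scene stay as the last step left them, time stands still between calls to the robot, and variables do not carry over. Pictures are saved under pics/ and viewed, at most 10 in all, crops included, and the job is handed in when it is done.

Besides the shell and the picture viewer there is one more tool, called after "Call:" as a command line: name --pt "numbers of a row" for each row, then --argument value for the rest. drive_tool: Moves the arm, as the interface text tells. Its arguments: {"type":"object","properties":{"rows":{"type":"array","items":{"type":"array","items":{"type":"number"}}},"grip":{"type":"number"},"newtons":{"type":"number"}},"required":["rows"]}

```bash
ls; mkdir -p pics; cat > h.py <<'E'
import numpy as np, cv2
from rig import get_state, eyes, order, manip
def cam(n):
    ci=eyes.camera_info(n); im,d=eyes.get_image(n); return ci,im,d
def cloud(ci,d):
    v,u=np.mgrid[0:d.shape[0],0:d.shape[1]]
    P=np.stack([(u-ci['cx'])/ci['fx']*d,(v-ci['cy'])/ci['fy']*d,d],-1)
    W=(P-np.array(ci['t']))@np.array(ci['R']); W[d==0]=np.nan
    return W
E
python3 - <<'E'
from h import *
s=get_state(); print(s)
for n in ['top','side']:
    ci,im,d=cam(n); cv2.imwrite(f'pics/{n}0.png',im[:,:,::-1]); np.savez(f'{n}0.npz',im=im,d=d,**{k:np.array(ci[k]) for k in ci})
    print(n,-np.array(ci['R']).T@ci['t'],np.array(ci['R']).round(2).tolist(),ci['fx'])
E
```

```text
pics
{'clock': 0.0, 'qpos': array([-1.47002054e+00,  2.76595427e-01,  1.50615414e+00,  8.40051080e-06,
        1.36073029e+00, -1.20999028e-01]), 'qd': array([ 0.0002381 ,  0.00077543, -0.00062778,  0.00054046, -0.00134098,
       -0.00094932]), 'effort': array([-5.25983687e-04, -4.16779375e+01, -2.45809132e+01, -3.13409237e-04,
        1.09091247e-02, -1.43026242e-05]), 'position': array([ 0.12642425, -0.56040798,  0.25243108]), 'ee_rot': array([-9.43510149e-04,  9.93857943e-01,  1.10659377e-01,  1.36480459e-05]), 'contact_force': array([-0.22513309, -0.05428744, -0.05571974]), 'moment': array([-0.06680473, -0.04375143, -0.03906899]), 'gripper_force': 0.0, 'width': 0.08539884506940597}
top [0.36315026 0.01128096 1.24380085] [[-0.08, -1.0, 0.0], [-0.98, 0.08, -0.2], [0.2, -0.02, -0.98]] 460.73769887558194
side [ 0.52097258 -0.71819011  0.78990858] [[1.0, -0.08, 0.01], [-0.05, -0.67, -0.74], [0.07, 0.74, -0.67]] 383.0805320458336
```

View pics/top0.png

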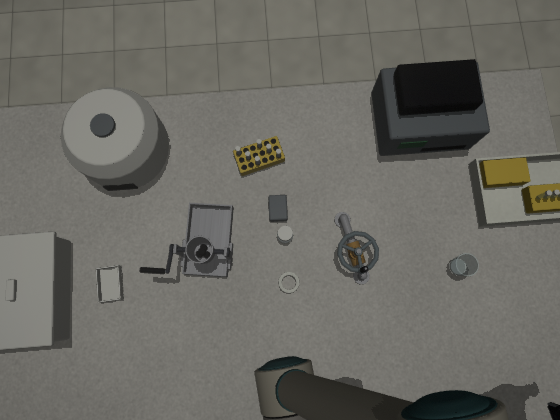

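View pics/side0.png

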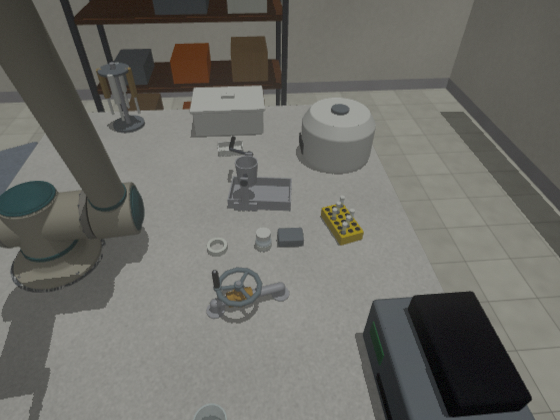

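The top view shows the station with tray around (208,240), the black pot sleeve at (152,270), the wheel at (358,252) and its black handle at (364,268). The side view shows the same layout.

```bash
cat > m.py <<'E'
import numpy as np, cv2
from h import cloud
for n,rs in [('top',{'st':(135,195,245,285),'va':(325,205,390,290)}),('side',{'st':(215,130,300,215),'va':(200,255,295,325)})]:
    z=np.load(n+'0.npz'); W=cloud(z,z['d']); im=z['im'].astype(int); dark=im.max(-1)<45
    for k,(a,b,c,e) in rs.items():
        w=W[b:e,a:c]; m=dark[b:e,a:c]; ok=np.isfinite(w[...,0])
        q=w[m&ok]; print(n,k,'dark',len(q))
        q=q[(q[:,2]>.06)]
        if len(q)>4:
            xy=q[:,:2]; r=cv2.minAreaRect(xy.astype(np.float32)*1000); print('  rect',r,'z pct',np.percentile(q[:,2],[5,50,95]).round(4),'med',np.median(q,0).round(4))
        if k=='st':
            q=w[ok&(w[...,2]>.026)&(w[...,2]<.043)]; print('  tray',len(q),cv2.minAreaRect(q[:,:2].astype(np.float32)*1000))
            q=w[ok&(w[...,2]>.128)&(w[...,2]<.142)&~m]; print('  rim',len(q),cv2.minEnclosingCircle(q[:,:2].astype(np.float32)*1000))
        else:
            q=w[ok&(w[...,2]>.064)&(w[...,2]<.081)&~m]; x,y=q[:,0],q[:,1]; keep=np.ones(len(q),bool)
            for _ in range(4):
                A=np.c_[2*x,2*y,np.ones(len(x))][keep]; s=np.linalg.lstsq(A,(x*x+y*y)[keep],rcond=None)[0]; R=np.sqrt(s[2]+s[0]**2+s[1]**2)
                keep=abs(np.hypot(x-s[0],y-s[1])-.048)<.009
            print('  wheel',keep.sum(),s[:2],R)
            q=w[ok&(w[...,2]>.012)&(w[...,2]<.05)]; print('  pipe',len(q),cv2.minAreaRect(q[:,:2].astype(np.float32)*1000))
E
python3 m.py
python3 - <<'E'
import cv2,numpy as np
t=cv2.imread('pics/top0.png')
a=cv2.resize(t[195:290,130:250],(600,475),interpolation=cv2.INTER_CUBIC);b=cv2.resize(t[200:295,325:400],(375,475),interpolation=cv2.INTER_CUBIC)
o=np.hstack([a,b]); cv2.imwrite('pics/c1.png',cv2.resize(o,None,fx=.8,fy=.8))
E
```

```text
top st dark 346
  rect ((501.69757080078125, 243.8392333984375), (66.95989990234375, 216.19276428222656), 11.505715370178223) z pct [0.0823 0.1172 0.1364] med [0.498  0.2615 0.1172]
  tray 522 ((549.00732421875, 198.97857666015625), (132.1510467529297, 191.378662109375), 81.6422348022461)
  rim 185 ((491.181640625, 260.5059509277344), 91.52486419677734)
top va dark 53
  rect ((457.1159973144531, -179.97195434570312), (70.12187194824219, 14.263360977172852), 20.684492111206055) z pct [0.0733 0.1197 0.133 ] med [ 0.4305 -0.186   0.1197]
  wheel 493 [ 0.47911513 -0.18733171] 0.04711085168741106
  pipe 458 ((498.3872985839844, -183.74575805664062), (179.8706817626953, 35.68014144897461), 12.701582908630371)
side st dark 0
  tray 394 ((514.98193359375, 335.2028503417969), (401.4353942871094, 323.3074035644531), 78.10128784179688)
  rim 142 ((493.7139892578125, 254.94924926757812), 91.58195495605469)
side va dark 0
  wheel 629 [ 0.48242817 -0.19429059] 0.046909686445888325
  pipe 591 ((501.55670166015625, -188.55697631835938), (180.45169067382812, 31.48443031311035), 14.527925491333008)
```

View pics/c1.png

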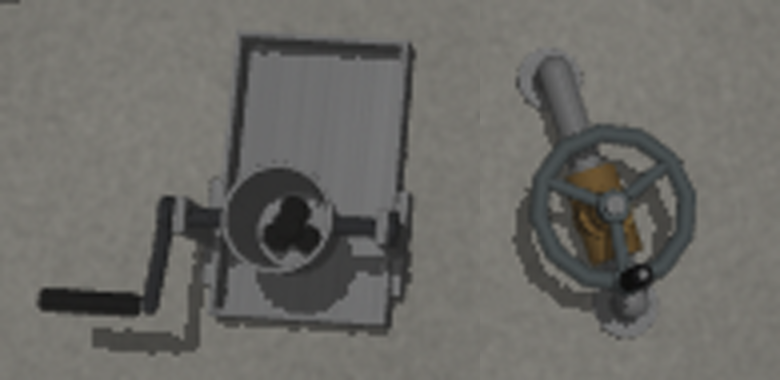

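The crop confirms it: sleeve at about (90,300), tray with pot and stoppers at (295,225), wheel centre (613,207) and handle (635,277). I refine numbers and plan the first move.

```bash
cat >> h.py <<'E'
def pose():
    s=get_state(); w,x,y,z=s['ee_rot']; from scipy.spatial.transform import Rotation as R
    return np.array(s['position']),R.from_quat([x,y,z,w]).as_matrix(),s
def plan(p,yaw=None,P=None,M=None):
    "units of shift (tool axes) and turn from present pose to world p, tool-x yaw in deg"
    if P is None: P,M,_=pose()
    d=M.T@(np.array(p)-P)/.025; y0=np.degrees(np.arctan2(M[1,0],M[0,0])); t=0 if yaw is None else -((yaw-y0+180)%360-180)/6
    return np.r_[d,t].round(3), round(y0,2)
E
python3 - <<'E'
from h import *
z=np.load('top0.npz'); W=cloud(z,z['d']); im=z['im'].astype(int)
for nm,(a,b,c,e) in {'sl':(136,260,166,276),'hd':(355,260,373,275)}.items():
    w=W[b:e,a:c]; g=im[b:e,a:c].max(-1); m=(g<50)&(w[...,2]>.07); q=w[m]; print(nm,len(q),np.percentile(q[:,2],[0,20,50,80,100]).round(3))
    if nm=='sl':
        print(cv2.minAreaRect(q[:,:2].astype(np.float32)*1000))
        qq=q[q[:,2]>.125]; print(qq.mean(0), cv2.minAreaRect(qq[:,:2].astype(np.float32)*1000))
    else: print(q[q[:,2]>.12].mean(0))
print(plan([.42,-.15,.29],81.6))
E
```

```text
sl 137 [0.127 0.132 0.134 0.136 0.14 ]
((467.7409973144531, 318.35504150390625), (59.49898147583008, 12.788262367248535), 81.91456604003906)
[0.46756671 0.31832044 0.13405159] ((467.7409973144531, 318.35504150390625), (59.49898147583008, 12.788262367248535), 81.91456604003906)
hd 48 [0.071 0.083 0.123 0.132 0.134]
[ 0.43100597 -0.18934241  0.1299399 ]
(array([ 15.067, -13.436,  -1.473, -11.482]), np.float64(12.71))
```

Call:
drive_tool --pt "15 -13.4 -1.5 -11.5" --pt "15 -13.4 -1.5 -11.5" --pt "15 -13.4 -1.5 -11.5" --pt "15 -13.4 -1.5 -11.5" --pt "15 -13.4 -1.5 -11.5" --pt "15 -13.4 -1.5 -11.5" --pt "15 -13.4 -1.5 -11.5" --pt "15 -13.4 -1.5 -11.5"

```text
clock: 0.77
position: [0.3201, -0.2884, 0.2781]
ee_rot: [-0.0, 0.818, 0.576, 0.0]
contact_force: [0.3, 0.1, 0.3]
width: 0.0852
gripper_force: 0.0
```

```bash
python3 - <<'E'
from h import *
ci,im,d=cam('wrist'); cv2.imwrite('pics/w1.png',im[:,:,::-1]); np.savez('w1.npz',im=im,d=d,**{k:np.array(ci[k]) for k in ci})
print(-np.array(ci['R']).T@ci['t'],np.array(ci['R']).round(2).tolist()); 
P,M,s=pose(); print(P,plan([.4677,.3184,.25],81.7))
E
```

```text
[ 0.34333961 -0.22235863  0.39901053] [[0.94, -0.34, 0.0], [-0.32, -0.91, 0.27], [-0.09, -0.26, -0.96]]
[ 0.32420595 -0.28149881  0.27867325] (array([24.542, -2.434,  1.346, -1.801]), np.float64(70.9))
```

View pics/w1.png

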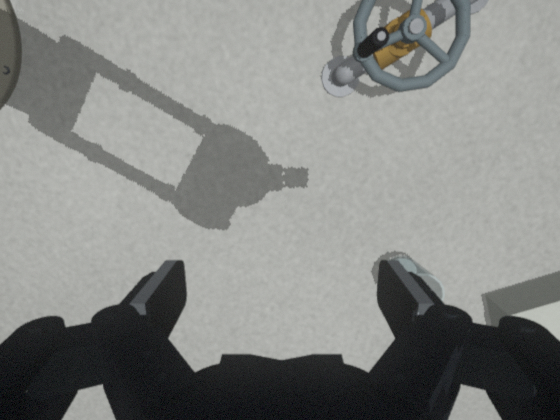

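The wrist view shows the wheel hub at (415,25) with the handle at about (373,42), and the fingers at the bottom. Moving on to above the pot sleeve.

Call:
drive_tool --pt "24.5 -2.4 1.3 -1.8" --pt "24.5 -2.4 1.3 -1.8" --pt "24.5 -2.4 1.3 -1.8" --pt "24.5 -2.4 1.3 -1.8" --pt "24.5 -2.4 1.3 -1.8" --pt "24.5 -2.4 1.3 -1.8" --pt "24.5 -2.4 1.3 -1.8" --pt "24.5 -2.4 1.3 -1.8"

```text
clock: 1.48
position: [0.4022, 0.0339, 0.2603]
ee_rot: [0.0, 0.762, 0.648, -0.0]
contact_force: [0.6, -0.4, 0.2]
width: 0.0854
gripper_force: 0.0
```

```bash
python3 - <<'E'
from h import *
print(pose()[0],plan([.4677,.26,.25],81.7))
E
```

```text
[0.40216091 0.03388016 0.26034508] (array([ 9.348,  1.136,  0.411, -0.156]), np.float64(80.76))
```

Call:
drive_tool --pt "2 0.3 0.1 -0.1" --pt "3.5 0.5 0.2 -0.2" --pt "5 0.7 0.3 -0.2" --pt "6.5 0.9 0.4 -0.2" --pt "8 1.1 0.4 -0.2" --pt "9.3 1.1 0.4 -0.2" --pt "9.3 1.1 0.4 -0.2" --pt "9.3 1.1 0.4 -0.2"

```text
clock: 2.15
position: [0.4665, 0.2582, 0.2495]
ee_rot: [-0.0, 0.754, 0.657, -0.001]
contact_force: [-0.0, -0.1, -0.1]
width: 0.0855
gripper_force: 0.0
```

```bash
cat > sl.py <<'E'
from h import *
ci,im,d=cam('wrist'); np.savez('w2.npz',im=im,d=d,**{k:np.array(ci[k]) for k in ci}); cv2.imwrite('pics/w2.png',im[:,:,::-1])
W=cloud(ci,d); z=W[...,2]; g=im.max(-1)
near=np.hypot(W[...,0]-.468,W[...,1]-.318)<.05
m=near&(g<70)&(z>.115)&(z<.15)
n,l,st,c=cv2.connectedComponentsWithStats(m.astype(np.uint8)); i=1+st[1:,4].argmax(); q=W[l==i]; print(len(q),st[i],q.mean(0),np.percentile(z[l==i],[5,50,95,99]),cv2.minAreaRect(q[:,:2].astype(np.float32)*1000))
# tray walls at z~36mm
t=np.isfinite(z)&(z>.030)&(z<.042)&(W[...,1]<.29)&(W[...,0]>.42)&(W[...,0]<.68)&(W[...,1]>.1); q=W[t]; print(len(q),cv2.minAreaRect(q[:,:2].astype(np.float32)*1000))
P,M,s=pose(); print(P,plan([.4677,.3184,.1285],81.7))
E
python3 sl.py
```

```text
1499 [ 265   88   18   85 1499] [0.46946699 0.31987027 0.13464017] [0.13194178 0.13489708 0.13653412 0.1371117 ] ((469.1799621582031, 319.1304931640625), (58.425540924072266, 12.784811019897461), 81.86578369140625)
1816 ((551.556640625, 198.96722412109375), (131.06866455078125, 189.76718139648438), 82.0226821899414)
[0.46628917 0.25694057 0.24969025] (array([ 2.452, -0.276,  4.843,  0.061]), np.float64(82.07))
```

View pics/w2.png

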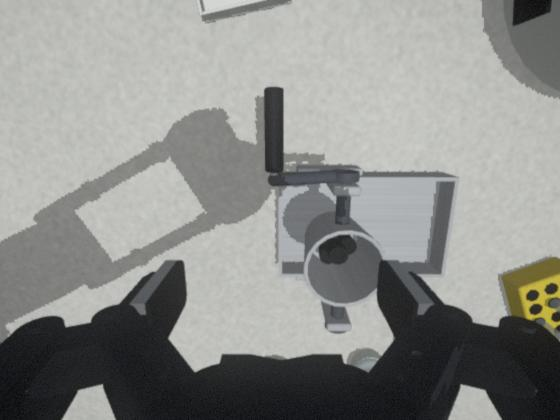

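The wrist view shows the upright pot at (342,268), the black sleeve from (274,88) to (274,170) and the crank arm at row 178. The sleeve is near (0.469, 0.319). Now going over it and down.

Call:
drive_tool --pt "1 -0.1 0 0" --pt "2 -0.2 0.2 0" --pt "2.65 -0.22 1 0" --pt "2.65 -0.22 2 0" --pt "2.65 -0.22 3 0" --pt "2.65 -0.22 4 0" --pt "2.65 -0.22 4.6 0" --pt "2.65 -0.22 4.78 0"

```text
clock: 2.87
position: [0.4686, 0.3206, 0.1282]
ee_rot: [-0.0, 0.755, 0.655, -0.003]
contact_force: [-1.1, 0.3, 0.0]
width: 0.0857
gripper_force: 0.0
```

Call:
drive_tool --pt "0 0 0 0" --pt "0 0 0 0" --pt "0 0 0 0" --pt "0 0 0 0" --pt "0 0 0 0" --pt "0 0 0 0" --pt "0 0 0 0" --pt "0 0 0 0" --grip 5 --newtons 40

```text
clock: 3.53
position: [0.4699, 0.3238, 0.1316]
ee_rot: [-0.0, 0.755, 0.656, -0.0]
contact_force: [-3.1, 0.7, 4.9]
width: 0.0128
gripper_force: 39.0
```

```bash
python3 - <<'E'
from h import *
P,M,s=pose(); print(P,plan([.4677,.3184,.1285],81.7),s['contact_force'],s['width'],s['gripper_force'])
E
```

```text
[0.46987288 0.32384195 0.13160185] (array([-0.228, -0.056,  0.124,  0.05 ]), np.float64(82.0)) [-3.09632358  0.74714279  4.88530402] 0.01276746537360112 39.03514266014099
```

```bash
python3 - <<'E'
import numpy as np
f=lambda t:np.array([0,2.4*np.sin(t-1.257),-2.4*np.cos(t-1.257),0])
for a,b in [(0,.75),(.75,1.6),(1.6,2.45),(2.45,1.6),(1.6,.8),(.8,0)]:
    print(a,b,[(f(a+(b-a)*k/8)-f(a)).round(2).tolist() for k in range(1,9)])
E
```

```text
0 0.75 [[0.0, 0.08, -0.21, 0.0], [0.0, 0.18, -0.41, 0.0], [0.0, 0.3, -0.6, 0.0], [0.0, 0.43, -0.78, 0.0], [0.0, 0.58, -0.95, 0.0], [0.0, 0.75, -1.1, 0.0], [0.0, 0.93, -1.24, 0.0], [0.0, 1.12, -1.36, 0.0]]
0.75 1.6 [[0.0, 0.23, -0.11, 0.0], [0.0, 0.47, -0.2, 0.0], [0.0, 0.72, -0.26, 0.0], [0.0, 0.97, -0.29, 0.0], [0.0, 1.22, -0.3, 0.0], [0.0, 1.48, -0.28, 0.0], [0.0, 1.73, -0.23, 0.0], [0.0, 1.97, -0.16, 0.0]]
1.6 2.45 [[0.0, 0.24, 0.1, 0.0], [0.0, 0.46, 0.22, 0.0], [0.0, 0.67, 0.37, 0.0], [0.0, 0.86, 0.53, 0.0], [0.0, 1.03, 0.72, 0.0], [0.0, 1.19, 0.92, 0.0], [0.0, 1.32, 1.14, 0.0], [0.0, 1.42, 1.37, 0.0]]
2.45 1.6 [[0.0, -0.11, -0.23, 0.0], [0.0, -0.24, -0.45, 0.0], [0.0, -0.39, -0.65, 0.0], [0.0, -0.56, -0.84, 0.0], [0.0, -0.76, -1.01, 0.0], [0.0, -0.97, -1.15, 0.0], [0.0, -1.19, -1.28, 0.0], [0.0, -1.42, -1.37, 0.0]]
1.6 0.8 [[0.0, -0.23, -0.07, 0.0], [0.0, -0.47, -0.12, 0.0], [0.0, -0.7, -0.14, 0.0], [0.0, -0.94, -0.14, 0.0], [0.0, -1.18, -0.11, 0.0], [0.0, -1.42, -0.06, 0.0], [0.0, -1.65, 0.01, 0.0], [0.0, -1.87, 0.11, 0.0]]
0.8 0 [[0.0, -0.21, 0.12, 0.0], [0.0, -0.41, 0.25, 0.0], [0.0, -0.59, 0.41, 0.0], [0.0, -0.76, 0.58, 0.0], [0.0, -0.9, 0.77, 0.0], [0.0, -1.03, 0.97, 0.0], [0.0, -1.14, 1.19, 0.0], [0.0, -1.22, 1.41, 0.0]]
```

Call:
drive_tool --pt "0.0 0.08 -0.21 0.0" --pt "0.0 0.18 -0.41 0.0" --pt "0.0 0.3 -0.6 0.0" --pt "0.0 0.43 -0.78 0.0" --pt "0.0 0.58 -0.95 0.0" --pt "0.0 0.75 -1.1 0.0" --pt "0.0 0.93 -1.24 0.0" --pt "0.0 1.12 -1.36 0.0"

```text
clock: 4.2
position: [0.4977, 0.3199, 0.1657]
ee_rot: [-0.001, 0.755, 0.656, -0.0]
contact_force: [-3.8, 0.9, 1.3]
width: 0.0129
gripper_force: 39.4
```

Call:
drive_tool --pt "0.0 0.23 -0.11 0.0" --pt "0.0 0.47 -0.2 0.0" --pt "0.0 0.72 -0.26 0.0" --pt "0.0 0.97 -0.29 0.0" --pt "0.0 1.22 -0.3 0.0" --pt "0.0 1.48 -0.28 0.0" --pt "0.0 1.73 -0.23 0.0" --pt "0.0 1.97 -0.16 0.0"

```text
clock: 4.87
position: [0.5482, 0.3128, 0.169]
ee_rot: [0.0, 0.755, 0.656, 0.001]
contact_force: [-2.2, 2.7, 2.2]
width: 0.0123
gripper_force: 39.5
```

Call:
drive_tool --pt "0.0 0.24 0.1 0.0" --pt "0.0 0.46 0.22 0.0" --pt "0.0 0.67 0.37 0.0" --pt "0.0 0.86 0.53 0.0" --pt "0.0 1.03 0.72 0.0" --pt "0.0 1.19 0.92 0.0" --pt "0.0 1.32 1.14 0.0" --pt "0.0 1.42 1.37 0.0"

```text
clock: 5.53
position: [0.5822, 0.3079, 0.1339]
ee_rot: [-0.0, 0.755, 0.656, -0.0]
contact_force: [-1.9, 3.8, 1.3]
width: 0.0126
gripper_force: 39.5
```

Call:
drive_tool --pt "0 0 0 0" --pt "0 0 0 0" --pt "0 0 0 0" --pt "0 0 0 0" --pt "0 0 0 0" --pt "0 0 0 0" --pt "0 0 0 0" --pt "0 0 0 0"

```text
clock: 6.2
position: [0.5819, 0.308, 0.1348]
ee_rot: [-0.0, 0.755, 0.656, -0.0]
contact_force: [-1.0, 4.4, -1.1]
width: 0.0129
gripper_force: 39.2
```

```bash
python3 - <<'E'
from h import *
a=cam('wrist')[1]; b=cam('top')[1]; 
o=np.hstack([a[100:420,150:470][:,:,::-1],cv2.resize(b[190:290,130:250][:,:,::-1],(384,320))]); cv2.imwrite('pics/t1.png',o)
print(pose()[0],pose()[2]['contact_force'])
E
```

```text
[0.58185147 0.30799628 0.13477423] [-0.65475415  5.29947417 -1.74632436]
```

View pics/t1.png

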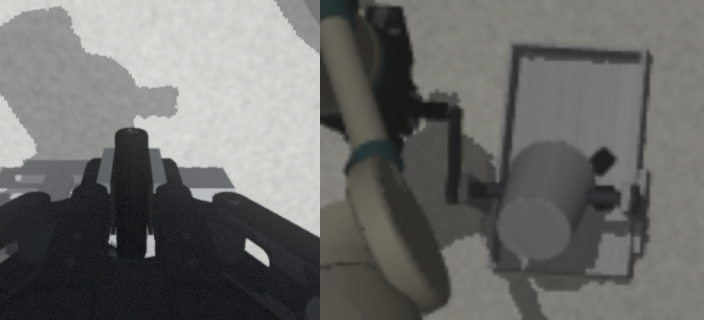

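Tipped at about 2.43 rad. One stopper is visible in the tray at (603,160), and the pot hides the rest. Standing it up again.

Call:
drive_tool --pt "0.0 -0.11 -0.23 0.0" --pt "0.0 -0.24 -0.45 0.0" --pt "0.0 -0.39 -0.65 0.0" --pt "0.0 -0.56 -0.84 0.0" --pt "0.0 -0.76 -1.01 0.0" --pt "0.0 -0.97 -1.15 0.0" --pt "0.0 -1.19 -1.28 0.0" --pt "0.0 -1.42 -1.37 0.0"

```text
clock: 6.97
position: [0.547, 0.3129, 0.1696]
ee_rot: [0.0, 0.755, 0.656, 0.001]
contact_force: [2.3, 4.5, -2.1]
width: 0.0124
gripper_force: 39.1
```

Call:
drive_tool --pt "0.0 -0.23 -0.07 0.0" --pt "0.0 -0.47 -0.12 0.0" --pt "0.0 -0.7 -0.14 0.0" --pt "0.0 -0.94 -0.14 0.0" --pt "0.0 -1.18 -0.11 0.0" --pt "0.0 -1.42 -0.06 0.0" --pt "0.0 -1.65 0.01 0.0" --pt "0.0 -1.87 0.11 0.0"

```text
clock: 7.63
position: [0.4999, 0.3196, 0.1669]
ee_rot: [-0.0, 0.755, 0.656, 0.0]
contact_force: [0.0, 4.8, 4.7]
width: 0.0126
gripper_force: 39.8
```

Call:
drive_tool --pt "0.0 -0.21 0.12 0.0" --pt "0.0 -0.41 0.25 0.0" --pt "0.0 -0.59 0.41 0.0" --pt "0.0 -0.76 0.58 0.0" --pt "0.0 -0.9 0.77 0.0" --pt "0.0 -1.03 0.97 0.0" --pt "0.0 -1.14 1.19 0.0" --pt "0.0 -1.22 1.41 0.0"

```text
clock: 8.3
position: [0.4698, 0.3238, 0.1307]
ee_rot: [-0.0, 0.755, 0.656, 0.0]
contact_force: [0.2, 3.3, 35.7]
width: 0.0126
gripper_force: 43.2
```

Call:
drive_tool --pt "0 0 0 0" --pt "0 -0.02 0.06 0" --pt "0 -0.04 0.12 0" --pt "0 -0.06 0.18 0" --pt "0 -0.08 0.24 0" --pt "0 -0.08 0.24 0" --pt "0 -0.08 0.24 0" --pt "0 -0.08 0.24 0"

```text
clock: 8.97
position: [0.4699, 0.3239, 0.1307]
ee_rot: [0.002, 0.755, 0.656, 0.003]
contact_force: [-5.1, -1.5, 33.0]
width: 0.0126
gripper_force: 42.6
```

```bash
python3 - <<'E'
from h import *
b=cam('top')[1]; cv2.imwrite('pics/t2.png',cv2.resize(b[190:290,130:250][:,:,::-1],(600,500)))
print(pose()[0],pose()[2]['contact_force'])
E
```

```text
[0.46989059 0.32394796 0.13076845] [-5.33828193 -1.57013856 32.79444204]
```

View pics/t2.png

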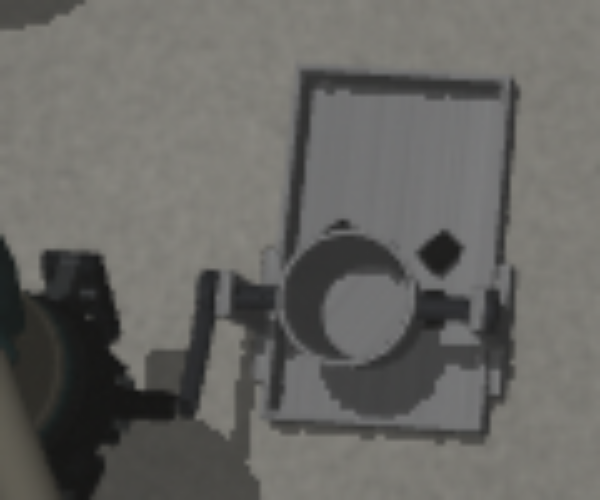

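The pot is empty and upright at its stop; stoppers show in the tray at (440,252) and (342,225). Unload, release and rise.

Call:
drive_tool --pt "0 0.02 -0.06 0" --pt "0 0.05 -0.15 0" --pt "0 0.07 -0.2 0" --pt "0 0.07 -0.2 0" --pt "0 0.07 -0.2 0" --pt "0 0.07 -0.2 0" --pt "0 0.07 -0.2 0" --pt "0 0.07 -0.2 0"

```text
clock: 9.68
position: [0.4698, 0.3238, 0.1314]
ee_rot: [-0.0, 0.755, 0.656, 0.0]
contact_force: [-3.1, 3.2, 12.7]
width: 0.0125
gripper_force: 40.6
```

Call:
drive_tool --pt "0 0 0 0" --pt "0 0 0 0" --pt "0 0 0 0" --pt "0 0 0 0" --pt "0 0 0 0" --pt "0 0 0 0" --pt "0 0 0 0" --pt "0 0 0 0" --grip 85

```text
clock: 10.35
position: [0.4702, 0.3234, 0.1298]
ee_rot: [0.0, 0.755, 0.656, -0.0]
contact_force: [-0.0, 0.0, -0.2]
width: 0.0848
gripper_force: 0.0
```

Call:
drive_tool --pt "0 0 -0.3 0" --pt "0 0 -1.0 0" --pt "0 0 -2 0" --pt "0 0 -3.2 0" --pt "-1 0 -4.5 0" --pt "-2 0 -5 0" --pt "-3 0 -5.2 0" --pt "-3 0 -5.2 0"

```text
clock: 11.02
position: [0.4597, 0.2461, 0.2629]
ee_rot: [0.002, 0.755, 0.655, 0.001]
contact_force: [-0.4, 0.7, -0.3]
width: 0.0849
gripper_force: 0.0
```

```bash
python3 sl.py; python3 - <<'E'
from h import *
z=np.load('w1.npz'); W=cloud(z,z['d']); Z=W[...,2]; im=z['im'].astype(int)
m=(Z>.064)&(Z<.082)&(np.hypot(W[...,0]-.48,W[...,1]+.19)<.07)&(im.max(-1)>50); x,y=W[m][:,0],W[m][:,1]; k=np.ones(len(x),bool)
for _ in range(5):
    s=np.linalg.lstsq(np.c_[2*x,2*y,np.ones(len(x))][k],(x*x+y*y)[k],rcond=None)[0]; k=abs(np.hypot(x-s[0],y-s[1])-.048)<.009
print('wheel',k.sum(),s[:2],np.sqrt(s[2]+s[0]**2+s[1]**2))
m=(Z>.129)&(Z<.14)&(np.hypot(W[...,0]-.48,W[...,1]+.19)<.07); q=W[m]; print('handle',len(q),np.median(q,0),cv2.minEnclosingCircle(q[:,:2].astype(np.float32)*1000))
print(plan([.43,-.24,.26],81.9))
E
```

```text
1359 [ 271   71   18   82 1359] [0.46926631 0.32010881 0.13467425] [0.13204943 0.13492294 0.13661482 0.13707225] ((469.5648498535156, 319.2815856933594), (57.582496643066406, 13.216747283935547), 81.54952239990234)
1963 ((551.0276489257812, 198.5751190185547), (130.69668579101562, 191.35862731933594), 82.40464782714844)
[0.45983465 0.24790085 0.26183737] (array([ 2.832, -0.101,  5.336,  0.028]), np.float64(81.87))
wheel 3050 [ 0.47899407 -0.19004446] 0.04664269754550622
handle 297 [ 0.43242464 -0.1923309   0.13239215] ((433.09283447265625, -192.09158325195312), 7.021872043609619)
(array([-1.9489e+01,  1.5780e+00,  6.1000e-02, -5.0000e-03]), np.float64(81.87))
```

View pics/w2.png

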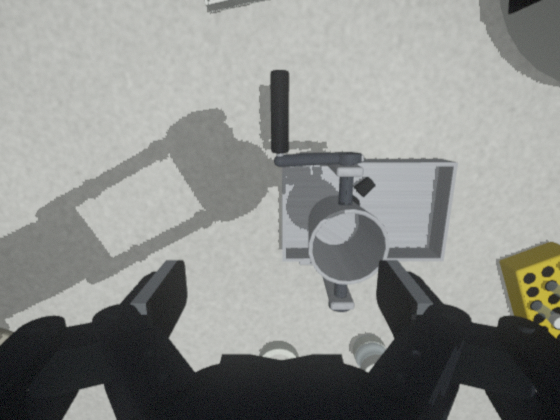

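The pot stands upright and the sleeve is where it was. One stopper shows at (364,186). I'll count stoppers by depth in all views.

```bash
cat > cnt.py <<'E'
from h import *
O=np.array([.5115,.2047]); a=np.radians(-8.1); R=np.array([[np.cos(a),np.sin(a)],[-np.sin(a),np.cos(a)]])
def rep(n,W,im):
    L=(W[...,:2]-O)@R.T*1000; z=W[...,2]*1000; r=np.hypot(L[...,0],L[...,1])
    i=(r<25)&(z>55)&(z<130); print(n,'pot in',i.sum(), 'high',(i&(z>74)).sum(), np.percentile(z[i],[5,50,95]).round() if i.any() else '')
    t=(L[...,0]>-48)&(L[...,0]<128)&(abs(L[...,1])<51)&(z>9)&(z<34)
    t&=im.max(-1)<60
    c,l,st,_=cv2.connectedComponentsWithStats(t.astype(np.uint8))
    for k in range(1,c):
        if st[k,4]>5: print('  blob',st[k].tolist(),np.median(L[l==k],0).round(),np.median(z[l==k]).round())
if __name__=='__main__':
    z=np.load('w2.npz'); rep('wrist',cloud(z,z['d']),z['im'])
    for n in ['top','side']:
        ci,im,d=cam(n); rep(n,cloud(ci,d),im)
        if n=='side': cv2.imwrite('pics/s3.png',cv2.resize(im[140:215,215:305,::-1],(720,600),interpolation=cv2.INTER_CUBIC))
E
python3 cnt.py
```

```text
wrist pot in 992 high 12 [65. 66. 67.]
  blob [355, 178, 19, 18, 163] [39. 28.] 20.0
  blob [353, 198, 5, 6, 14] [29. 13.] 25.0
top pot in 285 high 28 [61. 66. 83.]
  blob [214, 237, 8, 8, 42] [ 37. -26.] 18.0
  blob [215, 254, 4, 2, 7] [ -0. -25.] 17.0
side pot in 46 high 46 [ 94. 108. 121.]
  blob [254, 187, 11, 8, 44] [34.  8.] 18.0
  blob [249, 196, 4, 3, 12] [ 12. -27.] 17.0
  blob [257, 196, 5, 3, 10] [ 38. -28.] 19.0
```

View pics/s3.png

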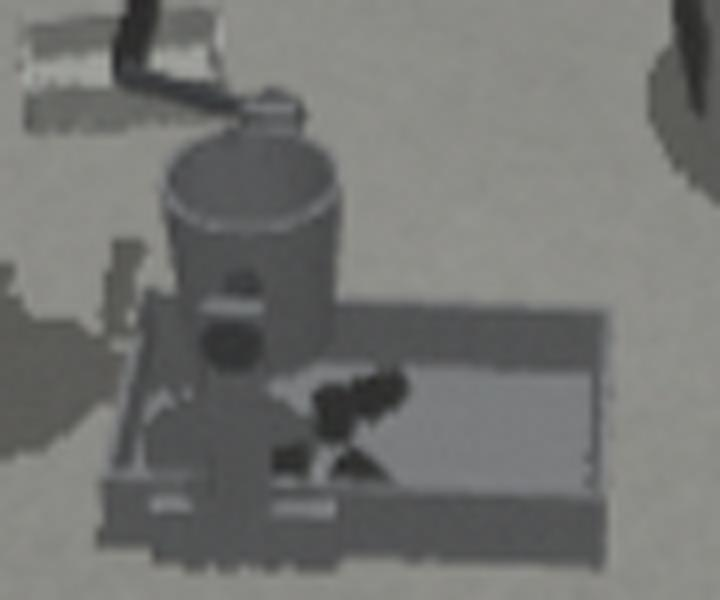

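Call:
drive_tool --pt "-1 0 0 0" --pt "-2.4 0.1 0 0" --pt "-3.9 0.2 0 0" --pt "-5.4 0.4 0 0" --pt "-7 0.6 0 0" --pt "-8.6 0.7 0 0" --pt "-10.2 0.8 0 0" --pt "-11.8 0.9 0 0"

```text
clock: 11.83
position: [0.4411, -0.0469, 0.2595]
ee_rot: [-0.0, 0.754, 0.657, 0.0]
contact_force: [0.1, 0.5, -0.2]
width: 0.085
gripper_force: 0.0
```

Call:
drive_tool --pt "-1.5 0.1 0 0" --pt "-3 0.2 0 0" --pt "-4.5 0.3 0 0" --pt "-5.7 0.4 0 0" --pt "-6.8 0.5 0 0" --pt "-7.7 0.6 0 0" --pt "-7.7 0.7 0 0" --pt "-7.7 0.7 0 0"

```text
clock: 12.5
position: [0.4325, -0.2395, 0.2591]
ee_rot: [-0.001, 0.755, 0.656, 0.0]
contact_force: [-0.7, 1.0, -1.3]
width: 0.085
gripper_force: 0.0
```

The side view shows all four stoppers in the tray, at (333,408), (382,390), (290,460) and (358,465), and the pot is empty. Now measuring the wheel.

```bash
cat > wh.py <<'E'
from h import *
ci,im,d=cam('wrist'); W=cloud(ci,d); Z=W[...,2]; im=im.astype(int)
near=np.hypot(W[...,0]-.48,W[...,1]+.19)<.07
m=(Z>.064)&(Z<.082)&near&(im.max(-1)>50); x,y=W[m][:,0],W[m][:,1]; k=np.ones(len(x),bool)
for _ in range(5):
    s=np.linalg.lstsq(np.c_[2*x,2*y,np.ones(len(x))][k],(x*x+y*y)[k],rcond=None)[0]; k=abs(np.hypot(x-s[0],y-s[1])-.048)<.009
print('wheel',k.sum(),s[:2],np.sqrt(s[2]+s[0]**2+s[1]**2))
m=(Z>.129)&(Z<.14)&near; q=W[m]; print('handle',len(q),np.median(q,0),cv2.minEnclosingCircle(q[:,:2].astype(np.float32)*1000))
m=(Z>.082)&(Z<.088)&(np.hypot(W[...,0]-s[0],W[...,1]-s[1])<.02); print('hub',W[m].mean(0))
m=(Z>.03)&(Z<.045)&(np.hypot(W[...,0]-s[0],W[...,1]-s[1])<.12); q=W[m]; print('pipe',len(q),cv2.fitLine(q[:,:2].astype(np.float32),cv2.DIST_HUBER,0,.01,.01).ravel())
E
python3 wh.py; python3 -c "
from h import *
print(plan([.4325,-.192,.111],81.9))"
```

```text
wheel 4152 [ 0.48087806 -0.18872036] 0.046478896543340836
handle 256 [ 0.43351247 -0.19164015  0.13249879] ((433.4538269042969, -191.9872589111328), 6.881026268005371)
hub [ 0.48121566 -0.18907158  0.08387082]
pipe 2043 [ 0.97682965  0.21401842  0.5197175  -0.18009391]
(array([ 1.834, -0.236,  5.932,  0.017]), np.float64(82.0))
```

Call:
drive_tool --pt "1 -0.1 0.5 0" --pt "1.84 -0.2 1.5 0" --pt "1.84 -0.2 2.6 0" --pt "1.84 -0.2 3.7 0" --pt "1.84 -0.2 4.7 0" --pt "1.84 -0.2 5.5 0" --pt "1.84 -0.2 5.9 0" --pt "1.84 -0.2 5.9 0"

```text
clock: 13.22
position: [0.4315, -0.19, 0.1101]
ee_rot: [-0.003, 0.754, 0.657, -0.001]
contact_force: [0.3, -0.2, 0.2]
width: 0.0847
gripper_force: 0.0
```

Call:
drive_tool --pt "0 0 0 0" --pt "0 0 0 0" --pt "0 0 0 0" --pt "0 0 0 0" --pt "0 0 0 0" --pt "0 0 0 0" --pt "0 0 0 0" --pt "0 0 0 0" --grip 5 --newtons 50

```text
clock: 13.88
position: [0.433, -0.193, 0.1131]
ee_rot: [0.0, 0.755, 0.656, -0.0]
contact_force: [-1.9, -0.1, 5.9]
width: 0.0126
gripper_force: 48.7
```

```bash
cat > arc.py <<'E'
from h import *
import sys
# arc.py a0 deg0 deg1 ncalls: circle rows in tool axes, world angles about the axis
P,M,s=pose(); a=list(map(float,sys.argv[1:])); n=int(a[2])
f=lambda t:np.array([.048*np.cos(t),.048*np.sin(t),0])
A=np.radians(np.linspace(a[0],a[1],8*n+1))
M=np.round(M,4)
for c in range(n): print(np.degrees(A[8*c]).round(1),[(M.T@(f(A[8*c+k])-f(A[8*c]))/.025).round(2).tolist()[:2]+[0,0] for k in range(1,9)])
print(P,P[:2]-[.481,-.189],np.degrees(np.arctan2(P[1]+.189,P[0]-.481))%360,s['contact_force'].round(1),s['width'],s['gripper_force'])
E
python3 arc.py 183.6 22 4
```

```text
183.6 [[0.17, -0.03, 0, 0], [0.34, -0.04, 0, 0], [0.5, -0.04, 0, 0], [0.67, -0.02, 0, 0], [0.84, 0.01, 0, 0], [1.0, 0.06, 0, 0], [1.16, 0.12, 0, 0], [1.31, 0.2, 0, 0]]
143.2 [[0.14, 0.09, 0, 0], [0.28, 0.19, 0, 0], [0.41, 0.3, 0, 0], [0.52, 0.42, 0, 0], [0.63, 0.56, 0, 0], [0.72, 0.7, 0, 0], [0.8, 0.85, 0, 0], [0.87, 1.0, 0, 0]]
102.8 [[0.05, 0.16, 0, 0], [0.09, 0.33, 0, 0], [0.12, 0.49, 0, 0], [0.13, 0.66, 0, 0], [0.12, 0.83, 0, 0], [0.1, 1.0, 0, 0], [0.06, 1.16, 0, 0], [0.01, 1.33, 0, 0]]
62.4 [[-0.06, 0.16, 0, 0], [-0.14, 0.31, 0, 0], [-0.23, 0.45, 0, 0], [-0.33, 0.58, 0, 0], [-0.45, 0.71, 0, 0], [-0.57, 0.82, 0, 0], [-0.71, 0.93, 0, 0], [-0.85, 1.02, 0, 0]]
[ 0.43295215 -0.19296668  0.11314036] [-0.04804785 -0.00396668] 184.7194546207094 [-1.9 -0.1  5.9] 0.012627044032239913 48.667956590652466
```

Call:
drive_tool --pt "0.17 -0.03 0 0" --pt "0.34 -0.04 0 0" --pt "0.5 -0.04 0 0" --pt "0.67 -0.02 0 0" --pt "0.84 0.01 0 0" --pt "1.0 0.06 0 0" --pt "1.16 0.12 0 0" --pt "1.31 0.2 0 0"

```text
clock: 14.55
position: [0.4422, -0.1614, 0.1131]
ee_rot: [0.0, 0.755, 0.656, -0.0]
contact_force: [-3.1, -0.7, 5.5]
width: 0.0126
gripper_force: 48.8
```

Call:
drive_tool --pt "0.14 0.09 0 0" --pt "0.28 0.19 0 0" --pt "0.41 0.3 0 0" --pt "0.52 0.42 0 0" --pt "0.63 0.56 0 0" --pt "0.72 0.7 0 0" --pt "0.8 0.85 0 0" --pt "0.87 1.0 0 0"

```text
clock: 15.22
position: [0.4702, -0.1431, 0.1132]
ee_rot: [0.0, 0.755, 0.656, -0.0]
contact_force: [-2.6, 0.2, 5.3]
width: 0.0129
gripper_force: 48.8
```

Call:
drive_tool --pt "0.05 0.16 0 0" --pt "0.09 0.33 0 0" --pt "0.12 0.49 0 0" --pt "0.13 0.66 0 0" --pt "0.12 0.83 0 0" --pt "0.1 1.0 0 0" --pt "0.06 1.16 0 0" --pt "0.01 1.33 0 0"

```text
clock: 15.88
position: [0.5032, -0.1474, 0.1132]
ee_rot: [-0.0, 0.755, 0.656, -0.0]
contact_force: [-2.7, 0.1, 5.3]
width: 0.0126
gripper_force: 48.8
```

Call:
drive_tool --pt "-0.06 0.16 0 0" --pt "-0.14 0.31 0 0" --pt "-0.23 0.45 0 0" --pt "-0.33 0.58 0 0" --pt "-0.45 0.71 0 0" --pt "-0.57 0.82 0 0" --pt "-0.71 0.93 0 0" --pt "-0.85 1.02 0 0"

```text
clock: 16.55
position: [0.5254, -0.1719, 0.1132]
ee_rot: [-0.0, 0.755, 0.656, 0.0]
contact_force: [-1.9, 2.2, 6.5]
width: 0.0129
gripper_force: 48.8
```

```bash
python3 arc.py 22 -2 1
```

```text
22.0 [[-0.09, 0.05, 0, 0], [-0.18, 0.09, 0, 0], [-0.27, 0.13, 0, 0], [-0.37, 0.16, 0, 0], [-0.46, 0.19, 0, 0], [-0.56, 0.22, 0, 0], [-0.66, 0.23, 0, 0], [-0.76, 0.25, 0, 0]]
[ 0.52539656 -0.17193965  0.11318252] [0.04439656 0.01706035] 21.02036162367117 [-1.9  2.2  6.5] 0.012920146901092982 48.77402365207672
```

Call:
drive_tool --pt "-0.05 0.03 0 0" --pt "-0.1 0.05 0 0" --pt "-0.15 0.08 0 0" --pt "-0.2 0.1 0 0" --pt "-0.26 0.12 0 0" --pt "-0.31 0.14 0 0" --pt "-0.37 0.16 0 0" --pt "-0.42 0.17 0 0"

```text
clock: 17.22
position: [0.5277, -0.1798, 0.1131]
ee_rot: [-0.003, 0.755, 0.655, 0.002]
contact_force: [-0.4, 11.4, 10.1]
width: 0.0129
gripper_force: 48.8
```

Call:
drive_tool --pt "-0.03 0 0 0" --pt "-0.06 0 0 0" --pt "-0.1 0.02 0 0" --pt "-0.1 0.02 0 0" --pt "-0.1 0.02 0 0" --pt "-0.1 0.02 0 0" --pt "-0.1 0.02 0 0" --pt "-0.1 0.02 0 0"

```text
clock: 17.88
position: [0.5277, -0.18, 0.1131]
ee_rot: [-0.004, 0.755, 0.655, 0.003]
contact_force: [-0.4, 15.0, 10.6]
width: 0.0128
gripper_force: 48.9
```

```bash
python3 arc.py 22 -2 1|tail -1
```

```text
[ 0.52774673 -0.17995029  0.11311719] [0.04674673 0.00904971] 10.956375142103923 [-0.4 15.  10.6] 0.012770152160791642 48.92895519733429
```

Call:
drive_tool --pt "0.04 -0.01 0 0" --pt "0.08 -0.02 0 0" --pt "0.11 -0.03 0 0" --pt "0.11 -0.03 0 0" --pt "0.11 -0.03 0 0" --pt "0.11 -0.03 0 0" --pt "0.11 -0.03 0 0" --pt "0.11 -0.03 0 0"

```text
clock: 18.55
position: [0.5277, -0.1798, 0.1131]
ee_rot: [-0.002, 0.755, 0.656, 0.002]
contact_force: [-0.5, 8.1, 7.5]
width: 0.0129
gripper_force: 48.9
```

```bash
cat > hd.py <<'E'
from h import *
# dark handle top seen by the wrist camera & wheel spoke angle from side view depth is coarse; use force/pose
ci,im,d=cam('wrist'); W=cloud(ci,d); Z=W[...,2]; c=np.array([.481,-.189])
m=(Z>.128)&(Z<.138)&(np.hypot(W[...,0]-c[0],W[...,1]-c[1])<.065); print(m.sum(), np.median(W[m],0) if m.any() else '')
cv2.imwrite('pics/h.png',im[:,:,::-1])
E
python3 hd.py; python3 arc.py 10.9 370.9 3
```

```text
2497 [ 0.52669036 -0.17404012  0.13243911]
10.9 [[0.45, -0.22, 0, 0], [0.82, -0.56, 0, 0], [1.1, -0.97, 0, 0], [1.26, -1.45, 0, 0], [1.29, -1.95, 0, 0], [1.19, -2.44, 0, 0], [0.97, -2.89, 0, 0], [0.64, -3.26, 0, 0]]
130.9 [[-0.42, -0.28, 0, 0], [-0.89, -0.44, 0, 0], [-1.39, -0.47, 0, 0], [-1.88, -0.37, 0, 0], [-2.33, -0.14, 0, 0], [-2.71, 0.19, 0, 0], [-2.99, 0.61, 0, 0], [-3.14, 1.08, 0, 0]]
250.9 [[-0.03, 0.5, 0, 0], [0.07, 0.99, 0, 0], [0.29, 1.44, 0, 0], [0.62, 1.82, 0, 0], [1.04, 2.09, 0, 0], [1.52, 2.25, 0, 0], [2.02, 2.28, 0, 0], [2.51, 2.18, 0, 0]]
[ 0.5277308  -0.17975615  0.11313722] [0.0467308  0.00924385] 11.189270702687642 [-1.3  7.8  7.7] 0.012661709309575013 48.90282332897186
```

Call:
drive_tool --pt "0.04 -0.01 0 0" --pt "0.07 -0.01 0 0" --pt "0.07 -0.01 0 0" --pt "0.07 -0.01 0 0" --pt "0.07 -0.01 0 0" --pt "0.07 -0.01 0 0" --pt "0.07 -0.01 0 0" --pt "0.07 -0.01 0 0"

```text
clock: 19.27
position: [0.5278, -0.1797, 0.1132]
ee_rot: [-0.001, 0.755, 0.656, 0.001]
contact_force: [-2.7, 3.8, 6.6]
width: 0.0124
gripper_force: 48.8
```

```bash
python3 arc.py 10.9 370.9 3|tail -1
```

```text
[ 0.52775102 -0.17965069  0.11315449] [0.04675102 0.00934931] 11.308877101414952 [-2.7  3.8  6.6] 0.012387698213966385 48.79328906536102
```

Closed at TCP (0.5277, -0.1797). Opening two turns from there.

Call:
drive_tool --pt "0.45 -0.22 0 0" --pt "0.82 -0.56 0 0" --pt "1.1 -0.97 0 0" --pt "1.26 -1.45 0 0" --pt "1.29 -1.95 0 0" --pt "1.19 -2.44 0 0" --pt "0.97 -2.89 0 0" --pt "0.64 -3.26 0 0"

```text
clock: 19.93
position: [0.4495, -0.1533, 0.1132]
ee_rot: [0.001, 0.755, 0.656, 0.001]
contact_force: [4.4, -1.4, 3.9]
width: 0.0129
gripper_force: 49.0
```

Call:
drive_tool --pt "-0.42 -0.28 0 0" --pt "-0.89 -0.44 0 0" --pt "-1.39 -0.47 0 0" --pt "-1.88 -0.37 0 0" --pt "-2.33 -0.14 0 0" --pt "-2.71 0.19 0 0" --pt "-2.99 0.61 0 0" --pt "-3.14 1.08 0 0"

```text
clock: 20.6
position: [0.4635, -0.2347, 0.1131]
ee_rot: [-0.002, 0.755, 0.655, -0.0]
contact_force: [-1.7, 3.1, 11.2]
width: 0.0128
gripper_force: 49.9
```

Call:
drive_tool --pt "-0.03 0.5 0 0" --pt "0.07 0.99 0 0" --pt "0.29 1.44 0 0" --pt "0.62 1.82 0 0" --pt "1.04 2.09 0 0" --pt "1.52 2.25 0 0" --pt "2.02 2.28 0 0" --pt "2.5 2.18 0 0"

```text
clock: 21.27
position: [0.5282, -0.1817, 0.1131]
ee_rot: [0.001, 0.755, 0.656, -0.0]
contact_force: [-0.2, -3.4, 7.3]
width: 0.0125
gripper_force: 49.4
```

```bash
python3 arc.py 10.9 370.9 3|tail -1
```

```text
[ 0.52815126 -0.18167002  0.11313802] [0.04715126 0.00732998] 8.836284021174492 [-0.2 -3.4  7.3] 0.012472073139341214 49.447771310806274
```

Call:
drive_tool --pt "0.45 -0.22 0 0" --pt "0.82 -0.56 0 0" --pt "1.1 -0.97 0 0" --pt "1.26 -1.45 0 0" --pt "1.29 -1.95 0 0" --pt "1.19 -2.44 0 0" --pt "0.97 -2.89 0 0" --pt "0.64 -3.26 0 0"

```text
clock: 21.93
position: [0.4493, -0.1535, 0.1131]
ee_rot: [0.001, 0.755, 0.656, 0.001]
contact_force: [2.8, -1.7, 5.0]
width: 0.0127
gripper_force: 49.2
```

Call:
drive_tool --pt "-0.42 -0.28 0 0" --pt "-0.89 -0.44 0 0" --pt "-1.39 -0.47 0 0" --pt "-1.88 -0.37 0 0" --pt "-2.33 -0.14 0 0" --pt "-2.71 0.19 0 0" --pt "-2.99 0.61 0 0" --pt "-3.14 1.08 0 0"

```text
clock: 22.6
position: [0.4635, -0.2347, 0.1131]
ee_rot: [-0.002, 0.755, 0.655, -0.0]
contact_force: [-1.8, 3.6, 11.8]
width: 0.0129
gripper_force: 50.0
```

Call:
drive_tool --pt "-0.03 0.5 0 0" --pt "0.07 0.99 0 0" --pt "0.29 1.44 0 0" --pt "0.62 1.82 0 0" --pt "1.04 2.09 0 0" --pt "1.52 2.25 0 0" --pt "2.02 2.28 0 0" --pt "2.5 2.18 0 0"

```text
clock: 23.27
position: [0.5281, -0.1817, 0.1131]
ee_rot: [0.001, 0.755, 0.656, -0.0]
contact_force: [-0.2, -2.9, 5.8]
width: 0.0128
gripper_force: 49.5
```

Call:
drive_tool --pt "0 0 0 0" --pt "0 0 0 0" --pt "0 0 0 0" --pt "0 0 0 0" --pt "0 0 0 0" --pt "0 0 0 0" --pt "0 0 0 0" --pt "0 0 0 0"

```text
clock: 23.93
position: [0.5278, -0.1801, 0.1132]
ee_rot: [-0.001, 0.755, 0.656, 0.001]
contact_force: [2.2, 1.8, 6.8]
width: 0.0129
gripper_force: 49.6
```

```bash
python3 hd.py; python3 arc.py 10.9 370.9 3|tail -1; python3 -c "
from h import *
print(plan([.52775,-.1797,.1131]))"
```

```text
2499 [ 0.52669693 -0.17456144  0.13240403]
[ 0.52777108 -0.18013139  0.11316627] [0.04677108 0.00886861] 10.736810684771758 [2.6 2.8 8.1] 0.013065796559548199 49.627456068992615
(array([ 0.017, -0.003,  0.003,  0.   ]), np.float64(81.92))
```

Call:
drive_tool --pt "0.02 0 0 0" --pt "0.03 0 0 0" --pt "0.03 0 0 0" --pt "0.03 0 0 0" --pt "0.03 0 0 0" --pt "0.03 0 0 0" --pt "0.03 0 0 0" --pt "0.03 0 0 0"

```text
clock: 24.65
position: [0.5278, -0.1801, 0.1132]
ee_rot: [-0.0, 0.755, 0.656, 0.001]
contact_force: [1.3, 0.6, 7.3]
width: 0.0124
gripper_force: 49.6
```

```bash
python3 hd.py; python3 arc.py 10.9 370.9 3|tail -1; python3 cnt.py | grep pot; python3 - <<'E'
from h import *
a=np.load('top0.npz'); b=cam('top')[1]
df=(np.abs(a['im'].astype(int)-b).max(-1)>40).astype(np.uint8); c,l,st,_=cv2.connectedComponentsWithStats(df); print([s.tolist() for s in st[1:] if s[4]>25])
cv2.imwrite('pics/fin.png',b[:,:,::-1])
E
```

```text
2517 [ 0.52662045 -0.17443567  0.13241259]
[ 0.52775983 -0.18006309  0.11312196] [0.04675983 0.00893691] 10.820086981053446 [1.7 0.5 7.9] 0.012828454564952595 49.61773216724396
wrist pot in 992 high 12 [65. 66. 67.]
top pot in 292 high 34 [61. 65. 88.]
side pot in 0 high 0 
[[176, 168, 249, 252, 11550], [214, 236, 9, 9, 52], [195, 244, 15, 16, 156], [350, 259, 19, 18, 118], [275, 369, 19, 38, 341], [280, 377, 132, 43, 2732], [256, 380, 25, 40, 141], [400, 382, 140, 38, 3468], [547, 402, 13, 18, 181]]
```

View pics/fin.png

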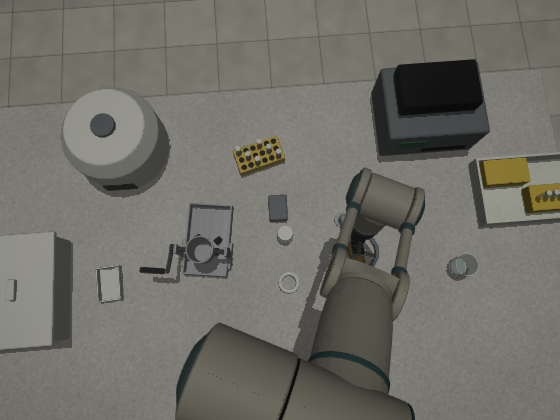

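The top view shows the pot upright with the stoppers in the tray at (205,245). The bystanders have not moved, and the gripper is at the wheel handle. One small nudge, then hand in.

Call:
drive_tool --pt "0.02 0 0 0" --pt "0.04 0 0 0" --pt "0.04 0 0 0" --pt "0.04 0 0 0" --pt "0.04 0 0 0" --pt "0.04 0 0 0" --pt "0.04 0 0 0" --pt "0.04 0 0 0"

```text
clock: 25.52
position: [0.5277, -0.1796, 0.1132]
ee_rot: [0.0, 0.755, 0.656, 0.0]
contact_force: [1.5, -0.7, 7.0]
width: 0.0125
gripper_force: 49.6
```

```bash
python3 arc.py 10.9 370.9 3|tail -1; python3 -c "
from rig import order
print(order.sign_off())"
```

```text
[ 0.52772453 -0.17962806  0.11316944] [0.04672453 0.00937194] 11.341803869555491 [ 1.5 -0.7  7. ] 0.012531508014315823 49.63140428066254
the job is handed in; nothing more can be done
None
```

Job handed in at about 25.5 s: all four stoppers are in the tray, the pot is upright at its stop, and the valve was closed, then opened two full turns (about 0.1° off by arm pose) with the handle still gripped; the sign-off gave no verdict.

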